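# Test spring latches and tag off the stiff one

## Robot

A 6-joint arm with a two-finger parallel gripper is mounted at the origin on the work surface. World frame = base frame: x ahead of the robot, y to its left, z up, the work surface at z = 0. Lengths are in m, angles in degrees, forces in N, time in s.
With the tool pointing down it reaches from about 0.325 to 0.875 m from the base axis. Payload 4.4 kg.
Tool frame: the origin (TCP) lies between the finger pads; the fingertips stand 8 mm ahead of it and the grasp point (between the pads) lies 11 mm behind it; z points along the fingers, y is the direction in which the jaws open and shut (so a half turn about z gives the same grasp; the last joint's range is limited). The gripper opens to 85 mm and grips with 20 to 120 N. Pads are 22 mm wide; open, the fingers measure 114 mm over their backs; the gripper's body (76 mm by 85 mm) begins 54 mm behind the grasp point. The pads swing forward as they close: fully open they stand 13 mm farther back than shut.
Start: joints at [63.512, 11.837, 88.321, -0, 79.842, -8.623], TCP at [0.176, 0.547, 0.239] pointing down, gripper open.
Joint ranges: [-156.59, 156.59], [-49.26, 127.26], [12.9, 141.05], [-63.56, 243.56], [4.71, 150.69], [-161.64, 161.64]. Speed limits (degrees/s): [159.86, 159.86, 180, 180, 180, 180].

## Interface

Orientations are given as [roll, pitch, yaw] about the fixed x, y, z axes, in that order (R = Rz(yaw) Ry(pitch) Rx(roll)).
In Python, from rig import ctrl gives the robot as it stands.
- The arm moves only by the tool servo_tool, never from a script. Its argument "moves" is one flat list of numbers, 4 for each row, row after row: the shift along the tool's x, y, z in cm, then the turn about the tool's z in degrees. A call has exactly 10 rows; each row shifts and turns the pose as measured when the row begins, along the tool's axes as they then stand; what a row does not reach is not made up. A row lasts 1/8 s, in which the tool goes at most 62.5 mm and 10.7 degrees, less where a joint would pass 70% of its speed; a pose out of reach is approached as far as the arm can. A call is refused whole if a number of a shift passes 6.25 or a number of a turn 10.7, either way. A call with a gripper value outside its range is refused whole. "claw" is the opening, from 0 (shut) to 1 (fully open), set as the call begins (left out, the last holds). The fingers move at their own pace and stop on an object; "force" is the grip in N (left out, the last holds). Time passes only in rows, so rows that do not move let the fingers close, or fill a call up. It gives the time, the measured TCP pose, the force and the opening at its end, in the units of the state.
- ctrl.read_state(): the state, without advancing time (a new reading comes with each control period).
- ctrl.get_image(name): name is "scene" or "top" or "wrist"; returns the picture (480x640x3 uint8, red, green, blue); there is no depth.
- ctrl.camera_model(name): a dict with "fovy" (degrees; the focal length in pixels is half the picture's height over the tangent of half this angle, whatever the lens; pixels are square), "cx", "cy" (the principal point, pixels), "rvec" (rotation vector, rad) and "tvec" (3), from world to camera coordinates, as OpenCV has them. Camera axes: x right, y down, z forward; pixel columns grow to the right and rows downward; lengths in m; the calibration is good to about 2 mm. The wrist camera is an equidistant fisheye: a pixel r from the principal point sees the ray r / f radians off the axis. A picture is of the moment at which its call begins: read the wrist's pose just before it. camera_model takes no time and is no camera call; for the wrist camera it gives the pose at the moment of the call.
- ctrl.finish_job(): hands the job in, once; it reports no verdict.
The state is a dict: "clock": time; "joints": joint angles; "qd": joint speeds; "joint_torque": joint torques, N m; "ee_pos": TCP position; "ee_rot": TCP orientation; "ft_force": force on the tool from outside, world axes, zero at the start; "moment": the same for the moment, N m; "opening": finger opening in m.
Only numpy, scipy, OpenCV 4.12 (cv2) and the standard library are available. Lean on these libraries where they do the work, as an engineer would, in place of code of your own. Each camera call takes 0.05 s, during which the arm holds its last target.

## Task

Push each of the three spring latches on the test plate straight down until it clicks and stays in; a sound latch lets go before 12 N, but one of the three, which looks like the others, is stiff: if a latch has not let go at 12 N, stop and let it come back up, and never push on the plate or a latch with more than 20 N. When the two sound latches are clicked in, then tag off the stiff one by setting the hubbed aluminium flange over it, hub up and lying flat on the plate. Let go of the flange and leave the other things on the table where they are.

Things in the scene. Friction and masses are not known exactly. Their poses are not given: they have to be found in the camera images.
- plate: fixed grey steel test plate, a closed box 120 x 320 mm and 34 mm high, with the three latches in a row along its long axis, 110 mm apart. Origin at the centre of its underside, on the table; x across the plate, y along the row towards latch 1, z up; its top is 34 mm above the origin. Small steel latch noses stick out 14 mm from its +x side. It may be turned up to 0.3 rad
- latch1_top (a point): push-latch 1, the +y end one in the row: a plain aluminium plunger, 24 mm across, in a steel boss (30 mm across, 22 mm tall above the plate's top, so 56 mm above the table). The point is the middle of the plunger's flat top; with the plunger up it stands 16 mm above the boss, 72 mm above the table; clicked in, 2 mm above the boss
- latch2_top (a point): push-latch 2, the middle one in the row: a plain aluminium plunger, 24 mm across, in a steel boss (30 mm across, 22 mm tall above the plate's top, so 56 mm above the table). The point is the middle of the plunger's flat top; with the plunger up it stands 16 mm above the boss, 72 mm above the table; clicked in, 2 mm above the boss
- latch3_top (a point): push-latch 3, the -y end one in the row: a plain aluminium plunger, 24 mm across, in a steel boss (30 mm across, 22 mm tall above the plate's top, so 56 mm above the table). The point is the middle of the plunger's flat top; with the plunger up it stands 16 mm above the boss, 72 mm above the table; clicked in, 2 mm above the boss
- latch1 (a joint): how far latch 1's plunger is pushed in, m: 0 up, 0.014 fully in. The force climbs over the first 5 mm or so; a sound latch peaks at 6 to 10 N there, then the force falls off, it snaps over at about 11 mm, runs to the stop at 14 mm and stays in by itself (clicked). The stiff latch climbs steeply (about 8 N per mm after 1 mm of slack), would need about 30 N, and springs back up when released
- latch2 (a joint): how far latch 2's plunger is pushed in, m: 0 up, 0.014 fully in. The force climbs over the first 5 mm or so; a sound latch peaks at 6 to 10 N there, then the force falls off, it snaps over at about 11 mm, runs to the stop at 14 mm and stays in by itself (clicked). The stiff latch climbs steeply (about 8 N per mm after 1 mm of slack), would need about 30 N, and springs back up when released
- latch3 (a joint): how far latch 3's plunger is pushed in, m: 0 up, 0.014 fully in. The force climbs over the first 5 mm or so; a sound latch peaks at 6 to 10 N there, then the force falls off, it snaps over at about 11 mm, runs to the stop at 14 mm and stays in by itself (clicked). The stiff latch climbs steeply (about 8 N per mm after 1 mm of slack), would need about 30 N, and springs back up when released
- flange: loose hubbed aluminium flange, about 0.2 kg: disc 84 mm across and 8 mm thick with six small dark bolt holes, on it a round hub 50 mm across rising to 26 mm, and a 40 mm hole right through. Origin at the centre of its underside, z up through the hub; starts lying on the table, hub up, to the robot's left of the plate. Grip it across the hub; over a latch the 40 mm hole passes the 30 mm boss
- gauge: bystander: nickel pressure gauge lying on its back, 84 mm across, 34 mm high, with a short stub
- feeler_block: bystander: blued steel feeler block, 35 x 85 x 22 mm
- blind_flange: bystander: plain flat aluminium flange without hub or centre hole, 76 mm across, 8 mm thick
- handwheel: bystander: red valve handwheel lying flat, 126 mm across, 18 mm high

How it is judged (in metres and radians):
On the way:
1. the two sound latches are clicked in and the stiff one is up (((value of joint each of latch2, latch3 above 0.0115 m and value of joint latch1 below 0.005 m) or (value of joint each of latch1, latch3 above 0.0115 m and value of joint latch2 below 0.005 m) or (value of joint each of latch1, latch2 above 0.0115 m and value of joint latch3 below 0.005 m))), for 0.2 s.
At the end, for the whole second after the job is handed in: two latches are clicked in (more than 11.5 mm), the third is up (less than 5 mm), and the flange lies over that third one: within 9 mm of its centre, flat on the plate (underside 31 to 38 mm above the plate's foot, tilt under 0.08 rad), hub up, released and at rest (((value of joint each of latch2, latch3 above 0.0115 m and value of joint latch1 below 0.005 m and horizontal distance between flange and latch1_top below 0.009 m) or (value of joint each of latch1, latch3 above 0.0115 m and value of joint latch2 below 0.005 m and horizontal distance between flange and latch2_top below 0.009 m) or (value of joint each of latch1, latch2 above 0.0115 m and value of joint latch3 below 0.005 m and horizontal distance between flange and latch3_top below 0.009 m)) and z of flange in the frame of plate between 0.031 and 0.038 m and angle between flange's own z axis and vertical below 0.08 rad and linear speed of flange below 0.02 m/s and contact force between the fingers and flange below 0.1 N); the robot touches nothing.
It fails at once if the robot pushes on the plate or its latches with more than 20 N (contact force between any of the fingers, the arm, flange and plate above 20 N).
It fails at once if the gauge is shifted by more than 20 mm (distance of gauge from where it was at the start of the episode above 0.02 m).
It fails at once if the feeler_block is shifted by more than 20 mm (distance of feeler_block from where it was at the start of the episode above 0.02 m).
It fails at once if the blind_flange is shifted by more than 20 mm (distance of blind_flange from where it was at the start of the episode above 0.02 m).
It fails at once if the handwheel is shifted by more than 20 mm (distance of handwheel from where it was at the start of the episode above 0.02 m).
It also fails if it takes over 72 s, if anything falls off the work surface, if the arm or the gripper's body presses on something with over 40 N, if the wrist force passes 120 N, or if a joint passes its speed limit or range.

## Working session

There is one attempt and no reset: what is moved stays moved. The work goes in short steps, Python scripts to look and compute and a tool call to move; the robot and the scene stay as the last step left them, time stands still between calls to the robot, and variables do not carry over. Pictures are saved under pics/ and viewed, and the job is handed in when it is done.

Besides the shell and the picture viewer there is one more tool, called after "Emit:" as name(argument=value, ...), one argument or row to a line, values as JSON. servo_tool: Moves the arm, as the interface text tells. Its arguments: {"type":"object","properties":{"moves":{"type":"array","items":{"type":"number"}},"claw":{"type":"number"},"force":{"type":"number"}},"required":["moves"]}

```bash
mkdir -p pics; ls; python3 - <<'E'
from rig import ctrl
import cv2
print(ctrl.read_state())
for n in ("scene","top"):
    m=ctrl.camera_model(n);print(n,m)
    cv2.imwrite(f"pics/{n}0.png",ctrl.get_image(n)[:,:,::-1])
E
```

```text
pics
{'clock': 0.0, 'joints': array([ 6.35109067e+01,  1.18862578e+01,  8.84051382e+01,  2.05543068e-04,
        7.98416899e+01, -8.62552593e+00]), 'qd': array([ 0.02360381,  0.00764602, -0.02437205,  0.10081416, -0.01830325,
       -0.06173449]), 'joint_torque': array([-1.59880121e-03, -3.83035111e+01, -2.91597247e+01, -3.58748648e-04,
        1.05141546e-02,  9.49489703e-06]), 'ee_pos': array([0.1760812 , 0.54659676, 0.23810303]), 'ee_rot': array([-1.79868450e+02, -2.01595948e-02,  1.62136373e+02]), 'ft_force': array([-0.46707135, -0.64159391,  0.76343481]), 'moment': array([-6.33891185e-05,  4.11957280e-02, -3.58464821e-02]), 'opening': 0.0854704228975737}
scene {'fovy': 48.89724304389872, 'cx': 319.9657006957211, 'cy': 242.87062427228065, 'rvec': array([ 1.4271951 ,  2.21114381, -0.81397207]), 'tvec': array([ 0.30356986, -0.3761885 ,  1.79488014])}
top {'fovy': 43.84250957461033, 'cx': 312.1124105671509, 'cy': 236.81409006772162, 'rvec': array([ 2.1069967 , -2.16378139,  0.15802385]), 'tvec': array([-0.01059805,  0.62094099,  1.55231893])}
```

View pics/scene0.png

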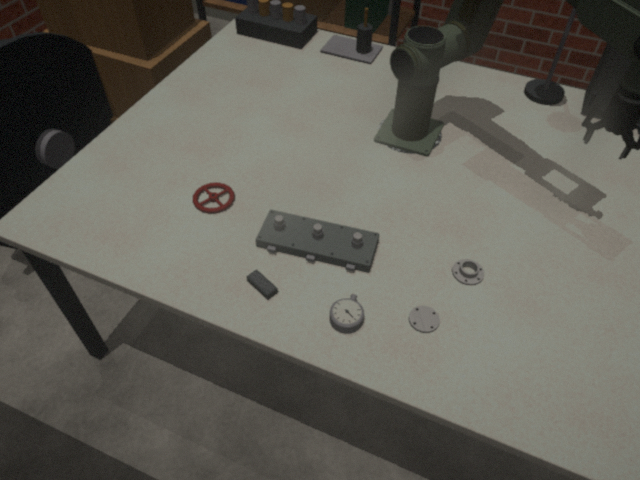

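View pics/top0.png

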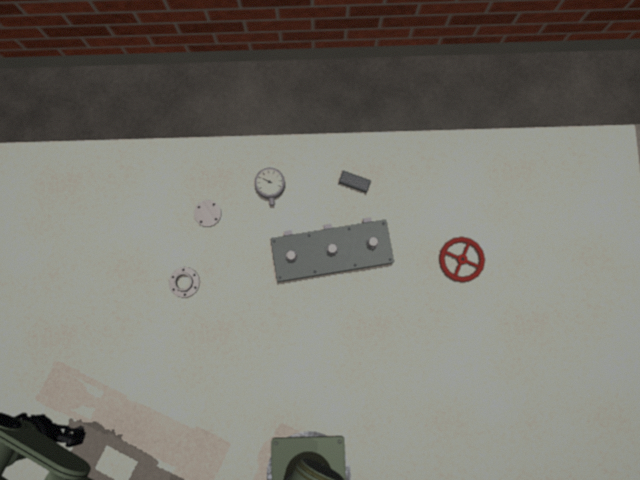

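The top view shows the plate with plungers at about (291,256), (333,249) and (373,242). The hubbed flange is at (185,282), the blind flange at (208,213), the gauge at (270,184), the feeler block at (355,182) and the handwheel at (462,259). Next I'll measure these.

```bash
cat > h.py <<'E'
import numpy as np, cv2
def K(m): 
    f=240/np.tan(np.radians(m['fovy'])/2); return f
def ray(m,u,v,fish=False):
    f=K(m); R=cv2.Rodrigues(m['rvec'])[0]; C=-R.T@m['tvec']
    d=np.array([u-m['cx'],v-m['cy']])
    if fish:
        r=np.hypot(*d); t=r/f; c=np.array([*(d/max(r,1e-9)*np.sin(t)),np.cos(t)])
    else: c=np.array([d[0]/f,d[1]/f,1.])
    return C,R.T@c
def at(m,u,v,z,fish=False):
    C,d=ray(m,u,v,fish); return C+d*(z-C[2])/d[2]
def px(m,P,fish=False):
    R=cv2.Rodrigues(m['rvec'])[0]; c=R@np.asarray(P)+m['tvec']; f=K(m)
    if fish:
        r=np.hypot(c[0],c[1]); t=np.arctan2(r,c[2]); return np.array([m['cx']+f*t*c[0]/r,m['cy']+f*t*c[1]/r])
    return np.array([m['cx']+f*c[0]/c[2],m['cy']+f*c[1]/c[2]])
E
python3 - <<'E'
from h import *
from rig import ctrl
m=ctrl.camera_model("top")
for n,u,v,z in [("l1",291,256,.072),("l2",332.5,249,.072),("l3",373,242,.072),("fl",185,282,.008),("bl",208,213,.008),("ga",270,184,.034),("fe",355,181,.022),("hw",462,259,.018)]:
    print(n,at(m,u,v,z).round(4))
a=cv2.imread("pics/top0.png")
b=cv2.resize(a[210:310,160:400],None,fx=3.3,fy=3.3,interpolation=2);cv2.imwrite("pics/z1.png",b)
a=cv2.imread("pics/scene0.png")
b=cv2.resize(a[200:290,250:500],None,fx=3.2,fy=3.2,interpolation=2);cv2.imwrite("pics/z2.png",b)
E
```

```text
l1 [0.5672 0.0296 0.072 ]
l2 [ 0.5828 -0.0801  0.072 ]
l3 [ 0.5985 -0.1875  0.072 ]
fl [0.5117 0.323  0.008 ]
bl [0.7017 0.2605 0.008 ]
ga [0.7729 0.085  0.034 ]
fe [ 0.7778 -0.1496  0.022 ]
hw [ 0.5532 -0.4318  0.018 ]
```

View pics/z1.png

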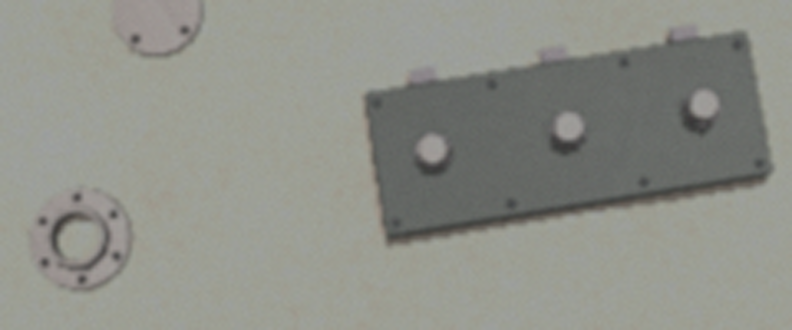

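View pics/z2.png

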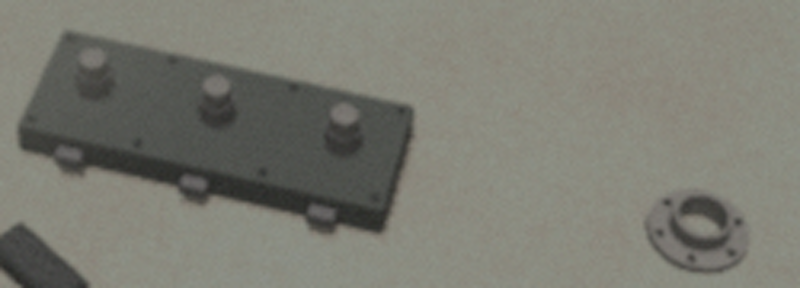

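```bash
cat >> h.py <<'E'
from scipy.spatial.transform import Rotation as Ro
def plan(s,target):
    R=Ro.from_euler('xyz',s['ee_rot'],degrees=True).as_matrix()
    d=R.T@(np.asarray(target)-s['ee_pos']); return (d*100).round(2)
E
python3 - <<'E'
from h import *
from rig import ctrl
s=ctrl.read_state()
for p in ([.5672,.0296,.15],[.5828,-.0801,.15],[.49,.30,.2]): print(plan(s,p),plan(s,p)/10)
E
```

```text
[-53.09 -37.19   8.88] [-5.309 -3.719  0.888]
[-57.94 -47.16   8.9 ] [-5.794 -4.716  0.89 ]
[-37.44 -13.84   3.84] [-3.744 -1.384  0.384]
```

Emit:
servo_tool(
  moves=[-4.8,-3.3,0.5,0,-4.8,-3.3,0.5,0,-4.8,-3.3,0.5,0,-4.8,-3.3,0.5,0,-4.8,-3.3,0.5,0,-4.8,-3.3,0.5,0,-4.8,-3.3,0.5,0,-4.8,-3.3,0.5,0,-4.8,-3.3,0.5,0,-4.8,-3.3,0.5,0],
  claw=0,
  force=40,
)

```text
clock: 1.35
ee_pos: [0.5392, 0.075, 0.1836]
ee_rot: [-179.9, -0.2, 162.7]
ft_force: [0.7, 0.1, 1.5]
opening: -0.0004
```

```bash
python3 - <<'E'
from h import *
from rig import ctrl
import pickle
s=ctrl.read_state();m=ctrl.camera_model("wrist");im=ctrl.get_image("wrist")
print(s['ee_pos'],s['ee_rot'],m)
pickle.dump((s,m),open("w1.pkl","wb"))
cv2.imwrite("pics/w1.png",im[:,:,::-1])
print(s['qd'])
for P in ([.5672,.0296,.072],[.5828,-.0801,.072],[.5985,-.1875,.072],[.5117,.323,.008]): print(px(m,P,True).round(1))
E
```

```text
[0.53924103 0.07501339 0.18363181] [-1.79877368e+02 -1.51188029e-01  1.62667092e+02] {'fovy': 65.70646984690485, 'cx': 321.19845145847376, 'cy': 238.87710591429507, 'rvec': array([-2.35572389, -1.7333014 , -0.22200712]), 'tvec': array([-0.23224213, -0.49384682,  0.20063834])}
[-42.10456647  28.80878341 -28.33999021   0.29658791  -0.91580493
 -41.77950637]
[272.7 293.5]
[157.4 342.5]
[ 80.3 374.2]
[560.4 121.4]
```

View pics/w1.png

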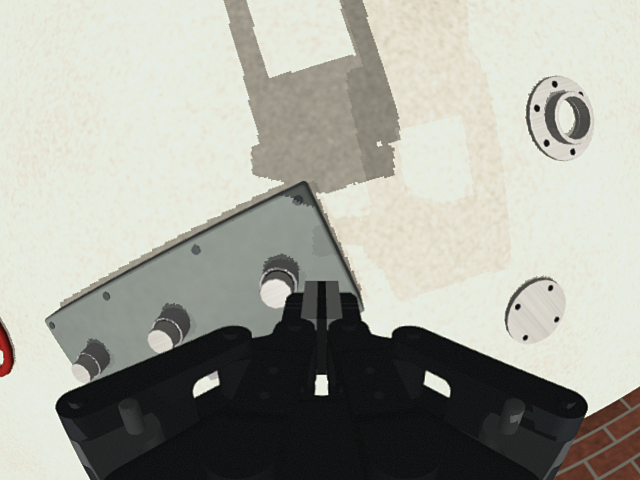

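Wrist view: plungers at about (278,292), (162,340) and (88,368), within about 5 px of my predictions even with the arm still moving. The flange is at (560,118). I'll move over latch 1 and settle there.

```bash
python3 - <<'E'
from h import *
from rig import ctrl
s=ctrl.read_state();print(s['ee_pos'],plan(s,[.5672,.0296,.13]))
E
```

```text
[0.54351828 0.06860859 0.18324908] [-3.42 -2.97  5.35]
```

Emit:
servo_tool(
  moves=[-1.2,-1.0,1,0,-1.2,-1.0,1,0,-0.9,-0.9,1.3,0,0,0,1.3,0,0,0,0.7,0,0,0,0,0,0,0,0,0,0,0,0,0,0,0,0,0,0,0,0,0],
)

```text
clock: 2.65
ee_pos: [0.5651, 0.0313, 0.1258]
ee_rot: [-179.7, -0.1, 162.6]
ft_force: [-0.7, 0.1, -0.3]
opening: -0.0001
```

```bash
python3 - <<'E'
from h import *
from rig import ctrl
import pickle
s=ctrl.read_state();m=ctrl.camera_model("wrist");im=ctrl.get_image("wrist")
print(s['clock'],s['ee_pos'],s['ee_rot'],s['ft_force'],plan(s,[.5672,.0296,.09]))
pickle.dump((s,m),open("w2.pkl","wb"))
cv2.imwrite("pics/w2.png",im[:,:,::-1])
for P in ([.5672,.0296,.072],[.5828,-.0801,.072],[.5985,-.1875,.072],[.5117,.323,.008],[*s['ee_pos'][:2],s['ee_pos'][2]-.008]): print(px(m,P,True).round(1))
E
```

```text
2.65 [0.56511578 0.03131932 0.12584739] [-1.79658493e+02 -5.06016048e-02  1.62568509e+02] [-0.73200567  0.1248133  -0.27621412] [-0.25 -0.08  3.59]
[319.1 271.8]
[160.8 340.1]
[ 64.9 379.6]
[625.3  83.3]
[320.3 303. ]
```

View pics/w2.png

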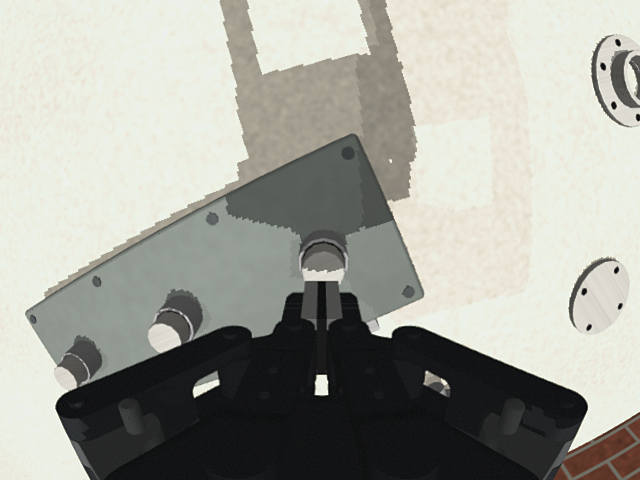

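```bash
python3 - <<'E'
import cv2
a=cv2.imread("pics/w2.png")
b=cv2.resize(a[220:400,40:380],None,fx=2.3,fy=2.3,interpolation=2);cv2.imwrite("pics/z3.png",b)
E
```

```text
(no output)
```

View pics/z3.png

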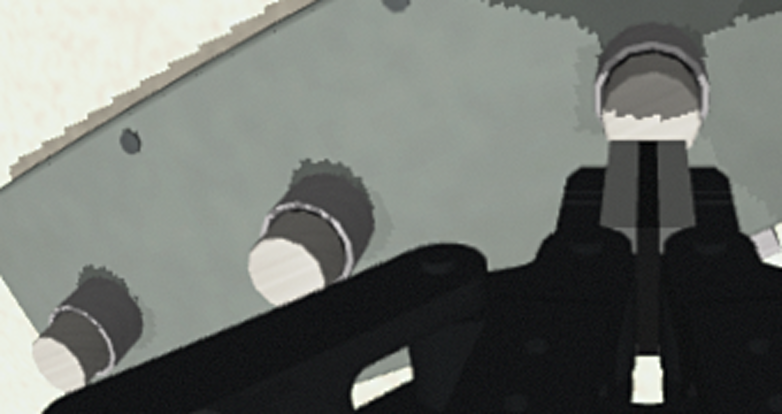

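```bash
python3 - <<'E'
from h import *
import pickle
s,m=pickle.load(open("w2.pkl","rb"))
for u,v in [(323.5,271),(164.8,337.4),(65.6,377.8)]: print(at(m,u,v,.072,True))
# flange visible edge in w1: disc centre
s,m=pickle.load(open("w1.pkl","rb"))
for u,v in [(278,290),(162,340)]: print(at(m,u,v,.072,True))
E
```

```text
[0.56747757 0.03198531 0.072     ]
[ 0.58162988 -0.07630412  0.072     ]
[ 0.59699937 -0.18532723  0.072     ]
[0.56568415 0.03428051 0.072     ]
[ 0.581515   -0.07459153  0.072     ]
```

Emit:
servo_tool(
  moves=[-0.1,0,1,0,-0.1,0,1,0,0,0,1,0,0,0,0.7,0,0,0,0.2,0,0,0,0,0,0,0,0,0,0,0,0,0,0,0,0,0,0,0,0,0],
)

```text
clock: 3.95
ee_pos: [0.5672, 0.0303, 0.0841]
ee_rot: [-179.7, -0.0, 162.6]
ft_force: [0.8, -0.4, -0.1]
opening: -0.0
```

Emit:
servo_tool(
  moves=[0,0,0.2,0,0,0,0.1,0,0,0,0.1,0,0,0,0.1,0,0,0,0.1,0,0,0,0,0,0,0,0,0,0,0,0,0,0,0,0,0,0,0,0,0],
)

```text
clock: 5.2
ee_pos: [0.5673, 0.0302, 0.0783]
ee_rot: [-179.7, -0.0, 162.6]
ft_force: [-0.8, 0.8, 1.8]
opening: 0.0002
```

Emit:
servo_tool(
  moves=[0,0,0.07,0,0,0,0.07,0,0,0,0,0,0,0,0,0,0,0,0,0,0,0,0,0,0,0,0,0,0,0,0,0,0,0,0,0,0,0,0,0],
)

```text
clock: 6.45
ee_pos: [0.5674, 0.0303, 0.0774]
ee_rot: [-179.7, -0.0, 162.6]
ft_force: [-1.7, -0.5, 2.3]
opening: -0.0004
```

Emit:
servo_tool(
  moves=[0,0,0.07,0,0,0,0.07,0,0,0,0.04,0,0,0,0,0,0,0,0,0,0,0,0,0,0,0,0,0,0,0,0,0,0,0,0,0,0,0,0,0],
)

```text
clock: 7.7
ee_pos: [0.5674, 0.0302, 0.0764]
ee_rot: [-179.7, -0.0, 162.6]
ft_force: [-2.3, 0.0, 3.6]
opening: -0.0002
```

Emit:
servo_tool(
  moves=[0,0,0.15,0,0,0,0.15,0,0,0,0.15,0,0,0,0.15,0,0,0,0.15,0,0,0,0.1,0,0,0,0,0,0,0,0,0,0,0,0,0,0,0,0,0],
)

```text
clock: 8.95
ee_pos: [0.5675, 0.0303, 0.0706]
ee_rot: [-179.6, -0.0, 162.6]
ft_force: [-1.6, 0.2, 3.5]
opening: 0.0001
```

Emit:
servo_tool(
  moves=[0,0,0.1,0,0,0,0.1,0,0,0,0.08,0,0,0,0.05,0,0,0,0,0,0,0,0,0,0,0,0,0,0,0,0,0,0,0,0,0,0,0,0,0],
)

```text
clock: 10.2
ee_pos: [0.5674, 0.0302, 0.0661]
ee_rot: [-179.6, -0.1, 162.6]
ft_force: [-0.3, -0.4, 1.4]
opening: -0.0001
```

```bash
python3 - <<'E'
from h import *
from rig import ctrl
s=ctrl.read_state();print(plan(s,[.582,-.0785,.084]))
E
```

```text
[-4.64 -9.94 -1.73]
```

Emit:
servo_tool(
  moves=[0,0,-2,0,0,0,-2,0,-1.2,-2.5,0,0,-1.2,-2.5,0,0,-1.2,-2.5,0,0,-1.0,-2.4,0.4,0,0,0,0.8,0,0,0,0.4,0,0,0,0,0,0,0,0,0],
)

```text
clock: 11.45
ee_pos: [0.5813, -0.0781, 0.0898]
ee_rot: [-179.7, -0.1, 162.8]
ft_force: [0.1, 0.5, -0.1]
opening: -0.0001
```

```bash
python3 - <<'E'
from h import *
from rig import ctrl
s=ctrl.read_state();print(s['ee_pos'],s['ft_force'],s['qd'].round(1),plan(s,[.582,-.0785,.084]))
E
```

```text
[ 0.58131446 -0.07812885  0.08982331] [ 0.11618803  0.47393478 -0.08463745] [ 0.5  0.   0.3  0.1 -0.1  0. ] [-0.08 -0.01  0.58]
```

Emit:
servo_tool(
  moves=[0,0,0.4,0,0,0,0.3,0,0,0,0.15,0,0,0,0.1,0,0,0,0.1,0,0,0,0.1,0,0,0,0,0,0,0,0,0,0,0,0,0,0,0,0,0],
)

```text
clock: 12.7
ee_pos: [0.5816, -0.0771, 0.0785]
ee_rot: [-179.7, -0.1, 162.8]
ft_force: [0.0, -0.5, 0.9]
opening: 0.0
```

Emit:
servo_tool(
  moves=[0,0,0.07,0,0,0,0.07,0,0,0,0,0,0,0,0,0,0,0,0,0,0,0,0,0,0,0,0,0,0,0,0,0,0,0,0,0,0,0,0,0],
)

```text
clock: 13.95
ee_pos: [0.5816, -0.0771, 0.0775]
ee_rot: [-179.7, -0.1, 162.8]
ft_force: [-0.9, 0.6, 2.2]
opening: -0.0003
```

Only 2.2 N at 2.5 mm. The stiff one would be near 12 N, so this looks sound. One more check step before pushing through.

Emit:
servo_tool(
  moves=[0,0,0.07,0,0,0,0.07,0,0,0,0.07,0,0,0,0,0,0,0,0,0,0,0,0,0,0,0,0,0,0,0,0,0,0,0,0,0,0,0,0,0],
)

```text
clock: 15.2
ee_pos: [0.5816, -0.0771, 0.076]
ee_rot: [-179.7, -0.1, 162.9]
ft_force: [-1.4, 1.5, 3.3]
opening: -0.0001
```

Emit:
servo_tool(
  moves=[0,0,0.15,0,0,0,0.15,0,0,0,0.15,0,0,0,0.15,0,0,0,0.12,0,0,0,0.07,0,0,0,0,0,0,0,0,0,0,0,0,0,0,0,0,0],
)

```text
clock: 16.45
ee_pos: [0.5817, -0.0771, 0.0702]
ee_rot: [-179.7, -0.1, 162.9]
ft_force: [-1.1, 0.2, 3.1]
opening: -0.0001
```

Emit:
servo_tool(
  moves=[0,0,0.1,0,0,0,0.1,0,0,0,0.07,0,0,0,0.03,0,0,0,0,0,0,0,0,0,0,0,0,0,0,0,0,0,0,0,0,0,0,0,0,0],
)

```text
clock: 17.7
ee_pos: [0.5817, -0.0772, 0.0661]
ee_rot: [-179.7, -0.1, 162.9]
ft_force: [-1.3, 0.6, 0.7]
opening: 0.0001
```

Both are in by position and force, so latch 3 should be the stiff one. The task says to push each latch, so I'll test it up to about 12 N at most.

Emit:
servo_tool(
  moves=[0,0,-2,0,0,0,-2,0,-1.2,-2.5,0,0,-1.2,-2.5,0,0,-1.2,-2.5,0,0,-1.1,-2.4,0.4,0,0,0,0.8,0,0,0,0.6,0,0,0,0,0,0,0,0,0],
)

```text
clock: 18.95
ee_pos: [0.6024, -0.1876, 0.0998]
ee_rot: [-179.6, 0.6, 163.1]
ft_force: [-0.2, 0.1, -0.5]
opening: 0.0005
```

```bash
python3 - <<'E'
from h import *
from rig import ctrl
s=ctrl.read_state();print(s['ee_pos'],s['ft_force'],plan(s,[.5975,-.1865,.079]))
cv2.imwrite("pics/top1.png",ctrl.get_image("top")[:,:,::-1])
m=ctrl.camera_model("wrist");im=ctrl.get_image("wrist")
cv2.imwrite("pics/w3.png",im[:,:,::-1])
E
```

```text
[ 0.60238241 -0.18757643  0.09976623] [-0.21223177  0.07344699 -0.4902172 ] [ 0.52 -0.03  2.07]
```

View pics/w3.png

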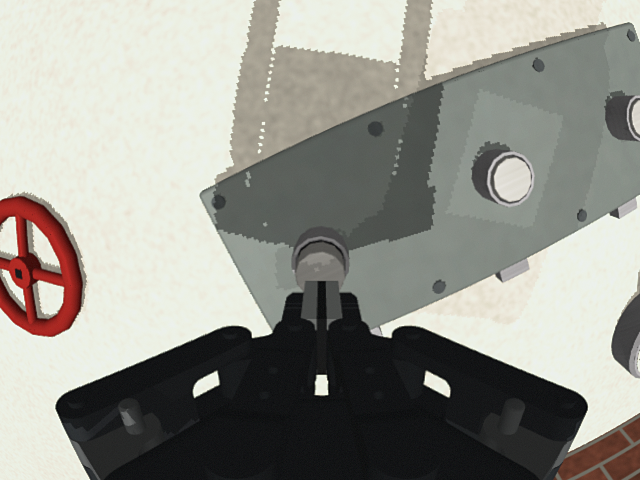

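The plungers of latches 1 (632,117) and 2 (512,178) are flush with their bosses. Latch 3 at (320,265) is up. Now a gentle test of latch 3.

Emit:
servo_tool(
  moves=[0.25,0,0.5,0,0.2,0,0.5,0,0.1,0,0.4,0,0,0,0.3,0,0,0,0.15,0,0,0,0.1,0,0,0,0.05,0,0,0,0,0,0,0,0,0,0,0,0,0],
)

```text
clock: 20.3
ee_pos: [0.5968, -0.1856, 0.0788]
ee_rot: [-179.7, 0.6, 163.1]
ft_force: [-1.1, 0.3, 1.1]
opening: -0.0005
```

Emit:
servo_tool(
  moves=[0,0,0.08,0,0,0,0.05,0,0,0,0,0,0,0,0,0,0,0,0,0,0,0,0,0,0,0,0,0,0,0,0,0,0,0,0,0,0,0,0,0],
)

```text
clock: 21.55
ee_pos: [0.5969, -0.1857, 0.0781]
ee_rot: [-179.7, 0.6, 163.1]
ft_force: [-1.1, 0.9, 2.8]
opening: 0.0001
```

Emit:
servo_tool(
  moves=[0,0,0.08,0,0,0,0.07,0,0,0,0,0,0,0,0,0,0,0,0,0,0,0,0,0,0,0,0,0,0,0,0,0,0,0,0,0,0,0,0,0],
)

```text
clock: 22.8
ee_pos: [0.5969, -0.1857, 0.0774]
ee_rot: [-179.6, 0.6, 163.1]
ft_force: [-2.3, 1.0, 2.6]
opening: -0.0001
```

Emit:
servo_tool(
  moves=[0,0,0,0,0,0,0,0,0,0,0,0,0,0,0,0,0,0,0,0,0,0,0,0,0,0,0,0,0,0,0.05,0,0,0,0.05,0,0,0,0.03,0],
)

```text
clock: 24.05
ee_pos: [0.597, -0.1857, 0.0772]
ee_rot: [-179.6, 0.6, 163.1]
ft_force: [-2.6, 1.6, 5.9]
opening: 0.0001
```

Emit:
servo_tool(
  moves=[0,0,0,0,0,0,0,0,0,0,0,0,0,0,0,0,0,0,0,0,0,0,0,0,0,0,0,0,0,0,0.06,0,0,0,0.06,0,0,0,0.06,0],
)

```text
clock: 25.3
ee_pos: [0.597, -0.1857, 0.0769]
ee_rot: [-179.6, 0.5, 163.1]
ft_force: [-3.2, 1.2, 7.5]
opening: -0.0004
```

Emit:
servo_tool(
  moves=[0,0,0,0,0,0,0,0,0,0,0,0,0,0,0,0,0,0,0,0,0,0,0,0,0,0,0.06,0,0,0,0.08,0,0,0,0.1,0,0,0,0.1,0],
)

```text
clock: 26.55
ee_pos: [0.597, -0.1857, 0.0758]
ee_rot: [-179.6, 0.5, 163.1]
ft_force: [-3.5, 1.1, 8.5]
opening: 0.0002
```

Latch 3 has reached 8.5 N without letting go, and both others are in. I'll stop here, let it come back up, and check with the cameras.

Emit:
servo_tool(
  moves=[0,0,-1,0,0,0,-2,0,0,0,-4,0,1.5,3,-3,0,1.8,5,0,0,1.8,5.5,0,0,1.8,5.5,0,0,1.8,5.5,0,0,1.8,5,0,0,0.9,2.5,0,0],
  claw=1,
)

```text
clock: 27.8
ee_pos: [0.5873, 0.1608, 0.1861]
ee_rot: [-179.9, 1.7, 162.7]
ft_force: [-0.0, -0.4, -0.4]
opening: 0.0856
```

```bash
python3 - <<'E'
from h import *
from rig import ctrl
import pickle
s=ctrl.read_state()
print(s['clock'],s['ee_pos'],s['ee_rot'],s['ft_force'],s['qd'].round(1),s['opening'],plan(s,[.512,.324,.15]))
t=ctrl.get_image("top")[:,:,::-1]
sc=ctrl.get_image("scene")[:,:,::-1]
cv2.imwrite("pics/top2.png",t);cv2.imwrite("pics/scene2.png",sc)
b=np.vstack([cv2.resize(t[210:280,260:400],(700,350),interpolation=2),cv2.resize(sc[205:255,255:385],(700,250),interpolation=2)])
cv2.imwrite("pics/z4.png",b)
E
```

```text
27.8 [0.58730131 0.1608003  0.18605968] [-179.90096912    1.74394406  162.71193364] [-0.03099533 -0.4200281  -0.42771558] [20.4  4.7 -7.3 -1.5  1.5 21.4] 0.08563103517436471 [12.14 13.35  3.21]
```

View pics/z4.png

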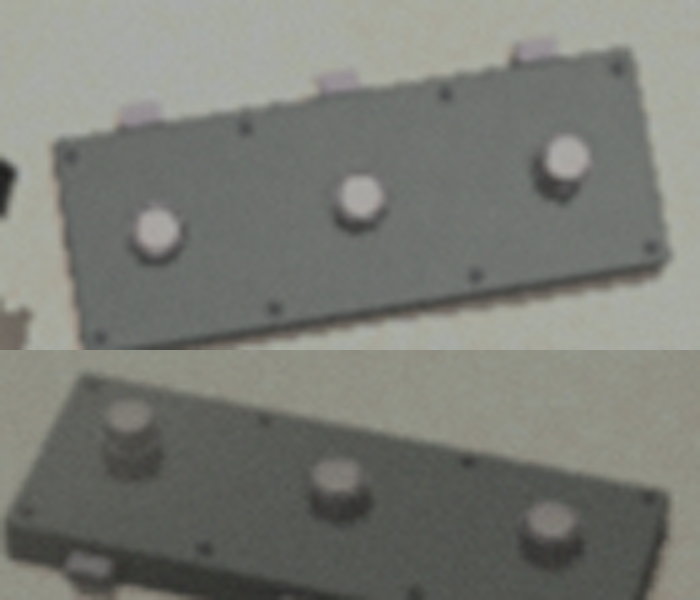

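Confirmed: latches 1 and 2 are low, and latch 3 (crop 130,412) is tall again. On to the flange.

Emit:
servo_tool(
  moves=[2,2,0.4,0,2,2,0.4,0,2,2,0.4,0,2,2,0.4,0,1.5,1.9,0.4,0,0.8,1,0.4,0,0,0,0,0,0,0,0,0,0,0,0,0,0,0,0,0],
)

```text
clock: 29.15
ee_pos: [0.5272, 0.2906, 0.1636]
ee_rot: [-180.0, 2.4, 162.3]
ft_force: [0.8, -0.2, 0.4]
opening: 0.0855
```

```bash
python3 - <<'E'
from h import *
from rig import ctrl
import pickle
s=ctrl.read_state()
m=ctrl.camera_model("wrist");im=ctrl.get_image("wrist")
print(s['clock'],s['ee_pos'],s['ee_rot'],s['qd'].round(1),plan(s,[.512,.324,.15]),px(m,[.512,.323,.026],True),px(m,[.512,.323,.008],True))
cv2.imwrite("pics/w4.png",im[:,:,::-1]); pickle.dump((s,m),open("w4.pkl","wb"))
E
```

```text
29.15 [0.52718206 0.29057958 0.16360823] [-179.98501982    2.39290527  162.28325897] [-0.3  0.  -0.  -0.  -0.  -0.1] [2.52 2.72 1.26] [356.23392467 191.5338266 ] [354.13745215 187.5591907 ]
```

View pics/w4.png

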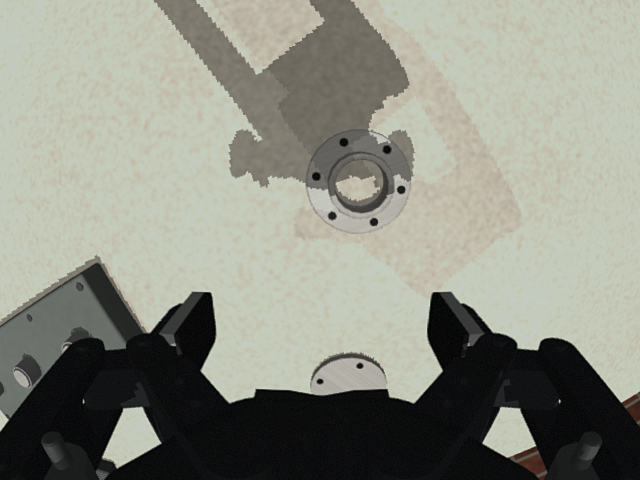

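```bash
python3 - <<'E'
from h import *
import pickle
s,m=pickle.load(open("w4.pkl","rb"))
print(at(m,358.5,181.5,.008,True)); 
# bolt holes mean
h=np.array([(343.5,142),(387,149.5),(401,189.5),(374,222),(332,216),(316,176.5)]); print(np.array([at(m,*p,.008,True) for p in h]).mean(0))
f=at(m,358.5,181.5,.008,True)
print(plan(s,[.5105,.3255,.12]))
E
```

```text
[0.50838759 0.32767092 0.008     ]
[0.50957635 0.3279307  0.008     ]
[2.83 2.82 4.25]
```

Emit:
servo_tool(
  moves=[0.8,0.8,0.8,0,0.8,0.8,0.8,0,0.7,0.7,0.8,0,0.5,0.5,0.8,0,0,0,0.8,0,0,0,0.3,0,0,0,0,0,0,0,0,0,0,0,0,0,0,0,0,0],
)

```text
clock: 30.45
ee_pos: [0.5095, 0.3275, 0.116]
ee_rot: [-180.0, 2.4, 162.3]
ft_force: [0.7, -0.2, -0.2]
opening: 0.0854
```

```bash
python3 - <<'E'
from h import *
from rig import ctrl
import pickle
s=ctrl.read_state()
m=ctrl.camera_model("wrist");im=ctrl.get_image("wrist")
print(s['clock'],s['ee_pos'],s['ee_rot'],plan(s,[.5105,.3255,.018]),px(m,[.5105,.3255,.008],True), s['joints'].round(1))
cv2.imwrite("pics/w5.png",im[:,:,::-1]); pickle.dump((s,m),open("w5.pkl","wb"))
E
```

```text
30.45 [0.50951627 0.32748681 0.11599094] [-179.95763234    2.3794598   162.2852643 ] [ 0.25 -0.15  9.8 ] [318.34176414 236.74043218] [ 25.4  21.7  91.3  -1.8  65.3 -46.1]
```

View pics/w5.png

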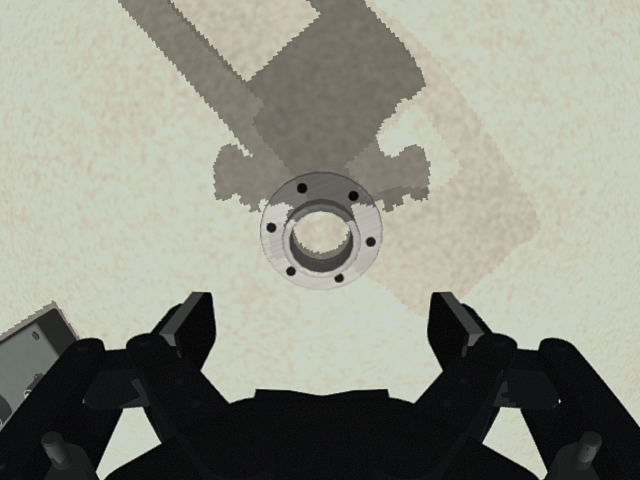

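```bash
python3 - <<'E'
from h import *
import pickle
s,m=pickle.load(open("w5.pkl","rb"))
print(at(m,321,231,.008,True),plan(s,[.510,.3272,.018]))
E
```

```text
[0.507194   0.32844624 0.008     ] [ 0.35 -0.01  9.79]
```

Emit:
servo_tool(
  moves=[0.1,0,1.6,0,0.1,0,1.6,0,0.1,0,1.6,0,0.1,0,1.6,0,0,0,1.4,0,0,0,1,0,0,0,0.4,0,0,0,0,0,0,0,0,0,0,0,0,0],
)

```text
clock: 31.75
ee_pos: [0.509, 0.3273, 0.0167]
ee_rot: [-179.9, 2.3, 162.3]
ft_force: [0.1, -1.0, -0.3]
opening: 0.0854
```

```bash
python3 - <<'E'
from h import *
from rig import ctrl
import pickle
s=ctrl.read_state()
im=ctrl.get_image("wrist")
print(s['clock'],s['ee_pos'],s['ee_rot'],s['ft_force'],plan(s,[.5095,.327,.018]))
cv2.imwrite("pics/w6.png",im[:,:,::-1])
E
```

```text
31.75 [0.50900409 0.3272627  0.0166635 ] [-179.91599374    2.33545241  162.28038161] [ 0.06483781 -0.98049749 -0.29025079] [-0.06 -0.01 -0.13]
```

View pics/w6.png

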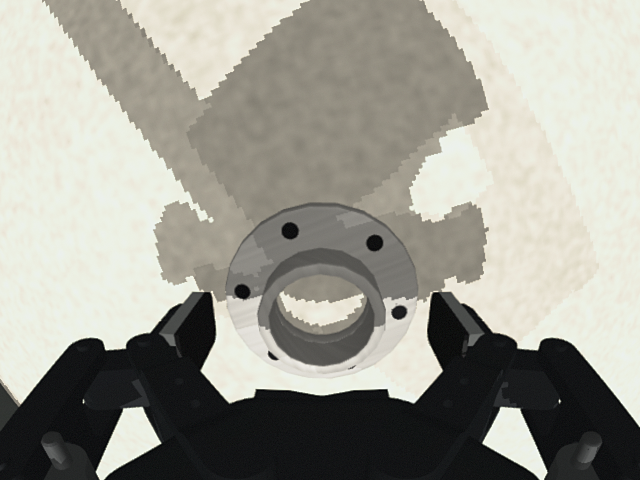

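The hub is centred between the pads at about (321,310). Closing.

Emit:
servo_tool(
  moves=[0,0,0,0,0,0,0,0,0,0,0,0,0,0,0,0,0,0,0,0,0,0,0,0,0,0,0,0,0,0,-0.3,0,0,0,-0.8,0,0,0,-1.5,0],
  claw=0,
  force=40,
)

```text
clock: 33.05
ee_pos: [0.5066, 0.3271, 0.0427]
ee_rot: [-179.8, 2.2, 162.3]
ft_force: [0.6, 0.3, -1.5]
opening: 0.048
```

```bash
python3 - <<'E'
from h import *
from rig import ctrl
import pickle
s=ctrl.read_state()
m=ctrl.camera_model("wrist");im=ctrl.get_image("wrist")
print(s['clock'],s['ee_pos'],s['ee_rot'],s['ft_force'],s['opening'])
cv2.imwrite("pics/w7.png",im[:,:,::-1]); pickle.dump((s,m),open("w7.pkl","wb"))
E
```

```text
33.05 [0.50660203 0.32707037 0.04272339] [-179.79414415    2.19831697  162.28436767] [ 0.57094155  0.34700432 -1.46901383] 0.04804652433281407
```

View pics/w7.png

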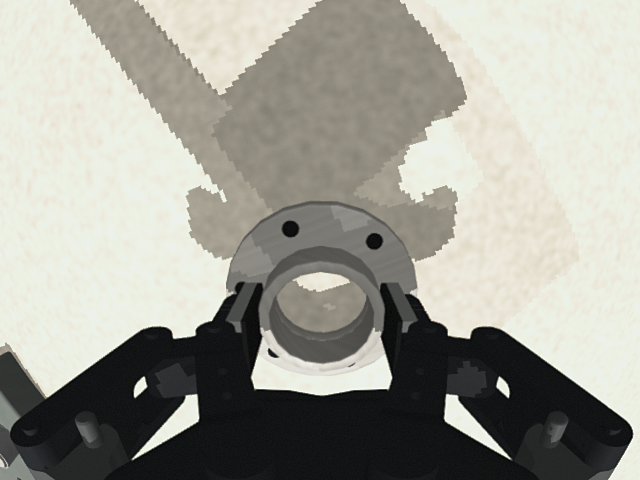

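```bash
python3 - <<'E'
from h import *
import pickle
s,m=pickle.load(open("w7.pkl","rb"))
z=s['ee_pos'][2]-.0167
for u,v,dz in [(321.5,311,.026)]:
    P=at(m,u,v,z+dz,True);print(P,P-s['ee_pos'])
# project model circles to compare w/ picture: rows of disc far edge(202), hub far edge(247)
R=Ro.from_euler('xyz',s['ee_rot'],degrees=True).as_matrix()
for off in (-.004,-.002,0,.002,.004):
    c=s['ee_pos']+R@np.array([off,0,0])
    t=np.linspace(0,2*np.pi,73)
    o=[]
    for r,h in((.042,.008),(.025,.026)):
        q=np.array([px(m,[c[0]+r*np.cos(a),c[1]+r*np.sin(a),z+h],True) for a in t]); o+=[q[:,0].min(),q[:,0].max(),q[:,1].min(),q[:,1].max()]
    print(off,np.round(o,1))
print(px(m,s['ee_pos'],True))
s,m=pickle.load(open("w2.pkl","rb"));print(px(m,s['ee_pos']-[0,0,.008],True))
E
```

```text
[0.50193028 0.32912437 0.05202339] [-0.00467175  0.002054    0.0093    ]
-0.004 [224.3 416.7 214.2 385.1 255.9 384.5 271.9 381.4]
-0.002 [223.8 417.1 209.2 382.  255.5 384.9 266.7 377.8]
0 [223.4 417.6 204.2 378.8 255.1 385.3 261.5 374.1]
0.002 [222.9 418.  199.1 375.6 254.7 385.6 256.2 370.3]
0.004 [222.5 418.4 194.1 372.3 254.3 386.  250.9 366.5]
[320.23505417 311.17794609]
[320.33546216 303.01355652]
```

```bash
python3 - <<'E'
from h import *
from rig import ctrl
s=ctrl.read_state();print(s['ee_pos'],plan(s,[.600,-.187,.125]),plan(s,[.600,-.187,.125])/11)
E
```

```text
[0.50842011 0.32806308 0.04559182] [-24.71 -46.28  -6.9 ] [-2.24636364 -4.20727273 -0.62727273]
```

Emit:
servo_tool(
  moves=[0,0,-3,0,-1.5,-2.5,-3,0,-2.4,-4.5,-1.5,0,-2.8,-5.1,-0.3,0,-2.8,-5.1,0,0,-2.8,-5.1,0,0,-2.8,-5.1,0,0,-2.8,-5.1,0,0,-2.4,-4.5,0,0,-1.2,-2.2,0,0],
)

```text
clock: 34.35
ee_pos: [0.5994, -0.1202, 0.1478]
ee_rot: [179.6, 3.6, 162.6]
ft_force: [0.1, -0.3, -2.0]
opening: 0.0479
```

```bash
python3 - <<'E'
from h import *
from rig import ctrl
s=ctrl.read_state();print(s['ee_pos'],s['ee_rot'],s['qd'].round(1),s['opening'],plan(s,[.600,-.187,.120]))
E
```

```text
[ 0.59940388 -0.12018009  0.14782595] [179.62557678   3.60662982 162.64289052] [-17.2   7.3 -11.1   2.2   4.  -18.3] 0.04793936591605335 [-1.87 -6.38  2.86]
```

Emit:
servo_tool(
  moves=[-0.5,-1.5,0.5,0,-0.5,-1.5,0.5,0,-0.4,-1.5,0.6,0,-0.3,-0.8,0.6,0,0,0,0.4,0,0,0,0,0,0,0,0,0,0,0,0,0,0,0,0,0,0,0,0,0],
)

```text
clock: 35.6
ee_pos: [0.6014, -0.1766, 0.1216]
ee_rot: [179.5, 3.6, 162.8]
ft_force: [0.1, -0.2, -2.4]
opening: 0.0477
```

```bash
python3 - <<'E'
from h import *
from rig import ctrl
import pickle
s=ctrl.read_state();m=ctrl.camera_model("wrist");im=ctrl.get_image("wrist")
print(s['clock'],s['ee_pos'],s['ee_rot'],s['qd'].round(1),plan(s,[.600,-.187,.110]))
cv2.imwrite("pics/w8.png",im[:,:,::-1]); pickle.dump((s,m),open("w8.pkl","wb"))
E
```

```text
35.6 [ 0.60142991 -0.17662146  0.12164919] [179.53380998   3.59654324 162.76408891] [-0.1 -0.1  0.  -0.   0.   0. ] [-0.1  -1.04  1.16]
```

View pics/w8.png

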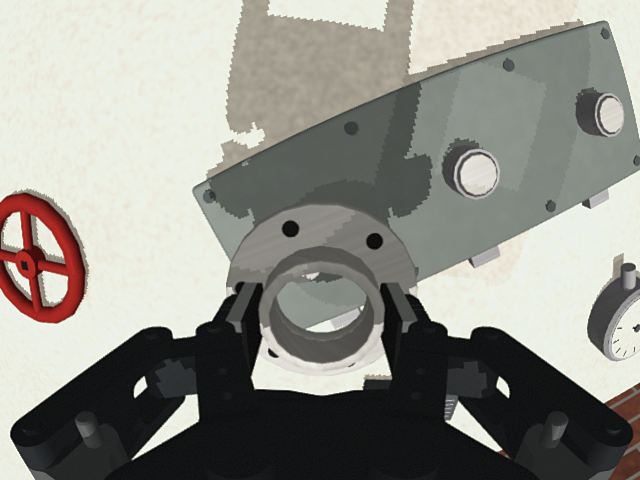

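```bash
python3 - <<'E'
from h import *
import pickle
s,m=pickle.load(open("w8.pkl","rb"))
a=at(m,607,115,.058,True);b=at(m,477,173,.058,True);print(a,b,2*b-a,np.linalg.norm(a-b))
a=cv2.imread("pics/w8.png");cv2.imwrite("pics/z5.png",cv2.resize(a[80:400,200:640],None,fx=1.8,fy=1.8,interpolation=2))
z0=s['ee_pos'][2]-.0167
for off in (0,.002,.004):
  R=Ro.from_euler('xyz',s['ee_rot'],degrees=True).as_matrix(); t=np.linspace(0,6.28,73);o=[]
  T0=np.array([off,0,0.0167])
  for r,h in((.042,.008),(.025,.026),(.02,.026),(.02,0)):
    q=np.array([px(m,s['ee_pos']+R@(T0+[r*np.cos(x),r*np.sin(x),-h]),True) for x in t]);o+=[q[:,0].min(),q[:,0].max(),q[:,1].min(),q[:,1].max()]
  print(off,np.round(o,1))
E
```

```text
[0.56723588 0.02751038 0.058     ] [ 0.58152712 -0.07799125  0.058     ] [ 0.59581836 -0.18349288  0.058     ] 0.10646517362179278
0 [223.3 417.2 204.1 381.4 255.  385.3 259.6 374.7 267.9 372.4 272.7 364.9
 275.6 365.  251.8 333.7]
0.002 [222.9 417.6 199.1 378.1 254.6 385.6 254.2 370.8 267.6 372.6 267.5 360.9
 275.4 365.1 247.3 330. ]
0.004 [222.5 418.  194.1 374.7 254.3 385.9 248.8 366.9 267.3 372.9 262.2 356.8
 275.2 365.3 242.8 326.3]
```

View pics/z5.png

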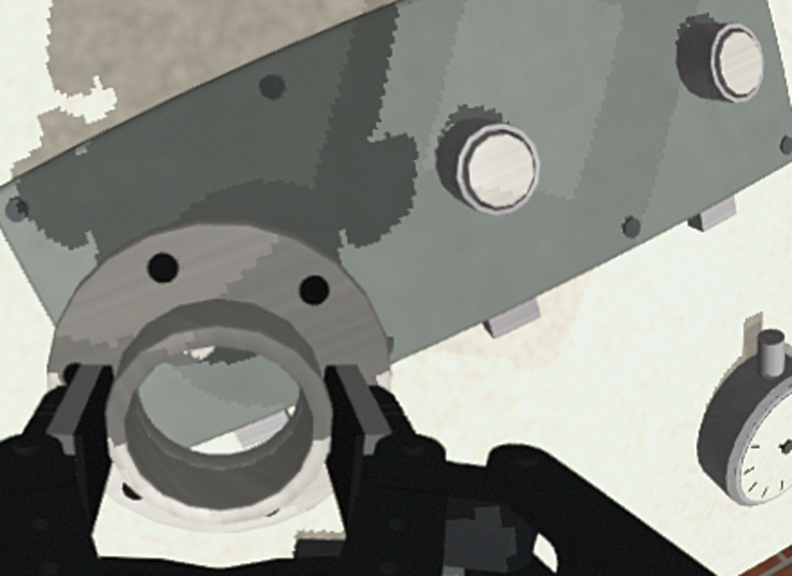

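```bash
python3 - <<'E'
from h import *
from rig import ctrl
s=ctrl.read_state();R=Ro.from_euler('xyz',s['ee_rot'],degrees=True).as_matrix()
t=np.array([.597,-.1865,.083])-R@[.002,0,.0167]; print(t,plan(s,t))
E
```

```text
[ 0.5978655  -0.18691051  0.09979203] [ 0.17 -1.1   2.17]
```

Emit:
servo_tool(
  moves=[0.05,-0.4,0,0,0.1,-0.4,0.3,0,0.1,-0.3,0.4,0,0,-0.1,0.5,0,0,0,0.5,0,0,0,0.2,0,0,0,0,0,0,0,0,0,0,0,0,0,0,0,0,0],
)

```text
clock: 36.9
ee_pos: [0.5962, -0.1885, 0.1009]
ee_rot: [179.5, 3.6, 162.8]
ft_force: [0.2, -0.6, -2.3]
opening: 0.0478
```

```bash
python3 - <<'E'
from h import *
from rig import ctrl
import pickle
s=ctrl.read_state();m=ctrl.camera_model("wrist");im=ctrl.get_image("wrist")[:,:,::-1];sc=ctrl.get_image("scene")[:,:,::-1]
R=Ro.from_euler('xyz',s['ee_rot'],degrees=True).as_matrix()
t=np.array([.597,-.1865,.083])-R@[.002,0,.0167]; 
print(s['clock'],s['ee_pos'],s['ee_rot'],s['ft_force'],plan(s,t),px(m,[.597,-.1865,.072],True))
pickle.dump((s,m),open("w9.pkl","wb")); cv2.imwrite("pics/w9.png",im); cv2.imwrite("pics/scene9.png",sc)
b=np.hstack([cv2.resize(im[190:390,210:430],(440,400),interpolation=2),cv2.resize(sc[190:270,245:325],(400,400),interpolation=2)[:,:360]])
cv2.imwrite("pics/z6.png",b)
E
```

```text
36.9 [ 0.59624969 -0.18847433  0.10093787] [179.53392315   3.58267791 162.75136897] [ 0.24479077 -0.6267558  -2.2763525 ] [-0.1   0.2   0.12] [324.20987419 281.17022672]
```

View pics/z6.png

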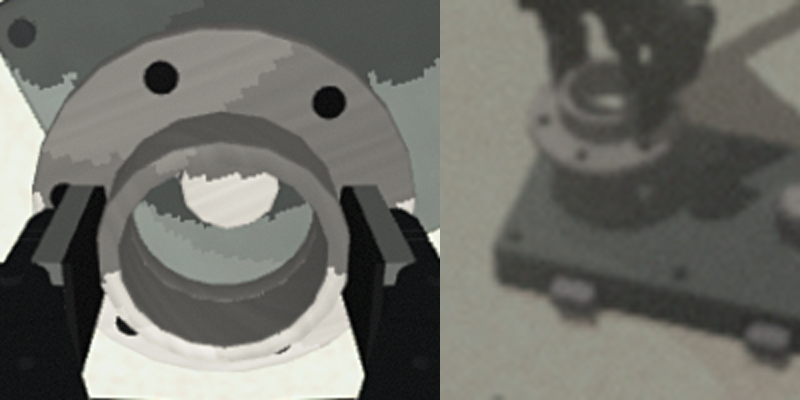

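Through the hub hole the plunger top sits at about (325,281), which matches the predicted (324,281). I'll correct by −1 mm in x and +2 mm in y and lower it.

```bash
python3 - <<'E'
from h import *
from rig import ctrl
s=ctrl.read_state();R=Ro.from_euler('xyz',s['ee_rot'],degrees=True).as_matrix()
print(R[:,2])
for z in(.083,.062,.040): t=np.array([.597,-.1865,z])-R@[.002,0,.0167]; print(t,plan(s,t))
E
```

```text
[ 0.06208136 -0.01074006 -0.9980133 ]
[ 0.59786956 -0.18691254  0.09979177] [-0.1   0.2   0.12]
[ 0.59786956 -0.18691254  0.07879177] [0.03 0.18 2.22]
[ 0.59786956 -0.18691254  0.05679177] [0.17 0.16 4.41]
```

Emit:
servo_tool(
  moves=[-0.1,0.1,0,0,0,0.1,0,0,0,0,0.3,0,0.05,0,0.5,0,0.05,0,0.5,0,0.03,0,0.4,0,0,0,0.3,0,0,0,0,0,0,0,0,0,0,0,0,0],
)

```text
clock: 38.25
ee_pos: [0.5977, -0.1865, 0.0792]
ee_rot: [179.5, 3.5, 162.7]
ft_force: [0.4, -0.4, -0.6]
opening: 0.0476
```

```bash
python3 - <<'E'
from h import *
from rig import ctrl
import pickle
s=ctrl.read_state();m=ctrl.camera_model("wrist");im=ctrl.get_image("wrist")[:,:,::-1]
R=Ro.from_euler('xyz',s['ee_rot'],degrees=True).as_matrix()
print(s['clock'],s['ee_pos'],s['ee_rot'],s['ft_force'])
for z in(.062,.04):
  t=np.array([.597,-.1865,z])-R@[.002,0,.0167]; print(plan(s,t))
cv2.imwrite("pics/w10.png",im)
cv2.imwrite("pics/z7.png",cv2.resize(im[190:390,210:430],(660,600),interpolation=2))
E
```

```text
38.25 [ 0.59770448 -0.18654564  0.07917922] [179.52841396   3.54928643 162.74305742] [ 0.4091587  -0.35058281 -0.62244055]
[-0.03 -0.03  0.04]
[ 0.11 -0.05  2.24]
```

View pics/z7.png

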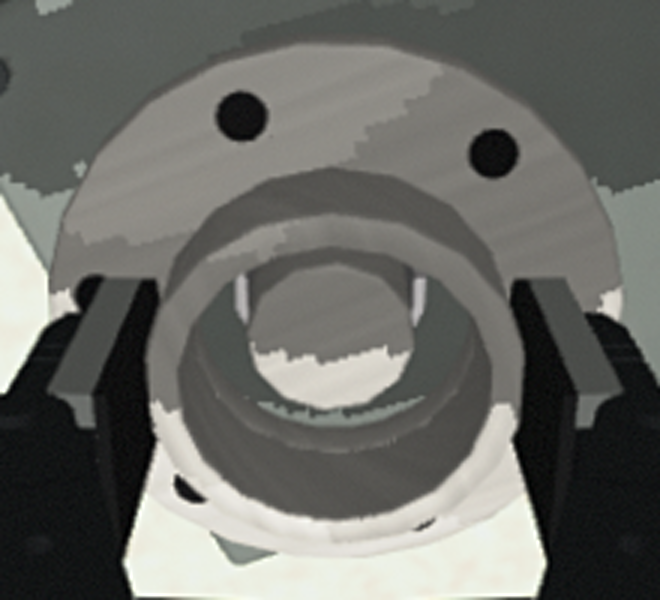

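The plunger is centred in the hole (crop 331 against 335). Continue down.

Emit:
servo_tool(
  moves=[0,0,0.3,0,0.05,0,0.4,0,0.05,0,0.4,0,0.03,0,0.4,0,0,0,0.4,0,0,0,0.2,0,0,0,0,0,0,0,0,0,0,0,0,0,0,0,0,0],
)

```text
clock: 39.55
ee_pos: [0.598, -0.1864, 0.0569]
ee_rot: [179.5, 3.6, 162.7]
ft_force: [0.9, -0.3, -1.1]
opening: 0.048
```

```bash
python3 - <<'E'
from h import *
from rig import ctrl
import pickle
s=ctrl.read_state();im=ctrl.get_image("wrist")[:,:,::-1]
R=Ro.from_euler('xyz',s['ee_rot'],degrees=True).as_matrix()
print(s['clock'],s['ee_pos'],s['ee_rot'],s['ft_force'])
for z in(.036,.034):
  t=np.array([.597,-.1865,z])-R@[.002,0,.0167]; print(plan(s,t))
cv2.imwrite("pics/z8.png",cv2.resize(im[190:390,210:430],(660,600),interpolation=2))
E
```

```text
39.55 [ 0.59798739 -0.18643362  0.05687527] [179.53084337   3.57743614 162.74670344] [ 0.89534833 -0.30226877 -1.13682422]
[ 0.02 -0.05  0.41]
[ 0.03 -0.05  0.61]
```

View pics/z8.png

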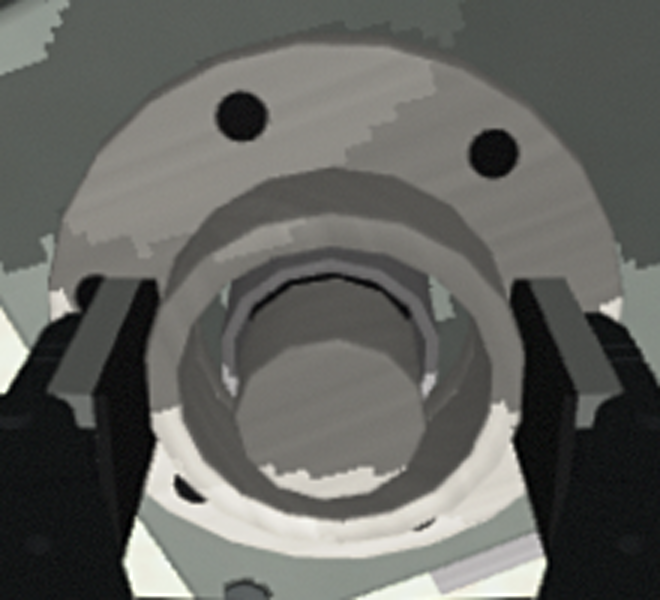

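Emit:
servo_tool(
  moves=[0,0,0.15,0,0,0,0.15,0,0,0,0.1,0,0,0,0.05,0,0,0,0,0,0,0,0,0,0,0,0,0,0,0,0,0,0,0,0,0,0,0,0,0],
)

```text
clock: 40.85
ee_pos: [0.5985, -0.1866, 0.0527]
ee_rot: [179.5, 3.6, 162.7]
ft_force: [0.5, -0.6, -0.1]
opening: 0.0477
```

Emit:
servo_tool(
  moves=[0,0,0.06,0,0,0,0.06,0,0,0,0,0,0,0,0,0,0,0,0,0,0,0,0,0,0,0,0,0,0,0,0,0,0,0,0,0,0,0,0,0],
)

```text
clock: 42.1
ee_pos: [0.5986, -0.1866, 0.0523]
ee_rot: [179.6, 3.6, 162.8]
ft_force: [-1.1, 0.9, 1.5]
opening: 0.0478
```

In contact with the plate, so I'll release.

Emit:
servo_tool(
  moves=[0,0,0,0,0,0,0,0,0,0,0,0,0,0,0,0,0,0,0,0,0,0,0,0,0,0,0,0,0,0,0,0,0,0,0,0,0,0,0,0],
  claw=0.85,
)

```text
clock: 43.35
ee_pos: [0.5994, -0.187, 0.0521]
ee_rot: [179.6, 3.7, 162.7]
ft_force: [-0.2, -0.1, 0.1]
opening: 0.0722
```

```bash
python3 - <<'E'
from h import *
from rig import ctrl
s=ctrl.read_state();im=ctrl.get_image("wrist")[:,:,::-1]
print(s['clock'],s['ee_pos'],s['ee_rot'],s['ft_force'],s['opening'])
cv2.imwrite("pics/w11.png",im)
E
```

```text
43.35 [ 0.59938212 -0.18696443  0.0520855 ] [179.55178853   3.72067106 162.7483428 ] [-0.17152292 -0.12056894  0.11235002] 0.07221009750912644
```

View pics/w11.png

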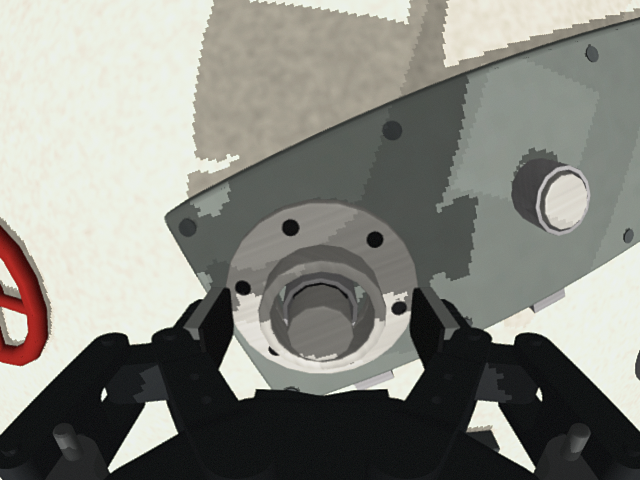

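Released: the pads are clear of the hub and the flange is seated around the boss at (321,315). Retreat straight up, then away toward the base side.

Emit:
servo_tool(
  moves=[0,0,-0.5,0,0,0,-1,0,0,0,-2,0,0,0,-3,0,0,0,-4,0,1.5,0,-3,0,4,0,0,0,4,0,0,0,3,0,0,0,0,0,0,0],
)

```text
clock: 44.65
ee_pos: [0.4718, -0.1493, 0.1967]
ee_rot: [179.8, 4.8, 162.8]
ft_force: [0.4, 0.7, 0.3]
opening: 0.0724
```

```bash
python3 - <<'E'
from h import *
from rig import ctrl
import pickle
s=ctrl.read_state();m=ctrl.camera_model("wrist");im=ctrl.get_image("wrist")[:,:,::-1]
print(s['clock'],s['ee_pos'],s['ee_rot'],s['ft_force'],s['qd'].round(1))
pickle.dump((s,m),open("w12.pkl","wb"));cv2.imwrite("pics/w12.png",im)
t=ctrl.get_image("top")[:,:,::-1];sc=ctrl.get_image("scene")[:,:,::-1]
cv2.imwrite("pics/top12.png",t);cv2.imwrite("pics/scene12.png",sc)
b=np.vstack([cv2.resize(t[205:285,250:410],(600,300),interpolation=2),cv2.resize(sc[195:275,240:400],(600,300),interpolation=2)])
cv2.imwrite("pics/z12.png",b)
E
```

```text
44.65 [ 0.47183358 -0.14933243  0.19667884] [179.75512525   4.79736397 162.77176541] [0.36377933 0.68986449 0.29160563] [-0.  -0.2 -3.1  0.1 -1.4  0.1]
```

View pics/z12.png

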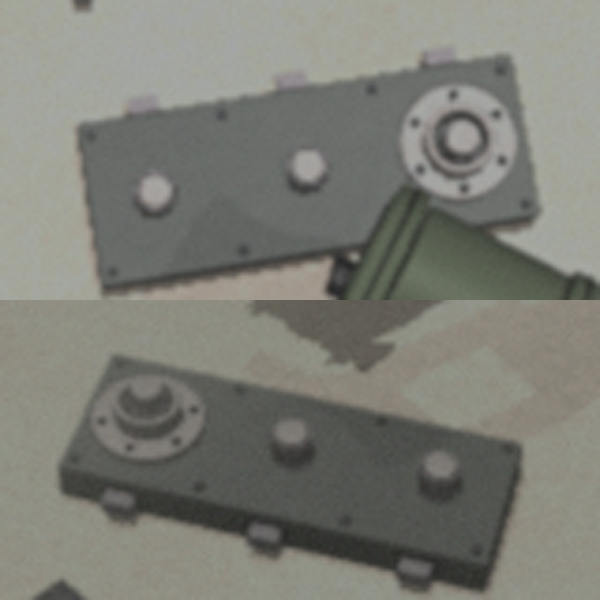

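View pics/w12.png

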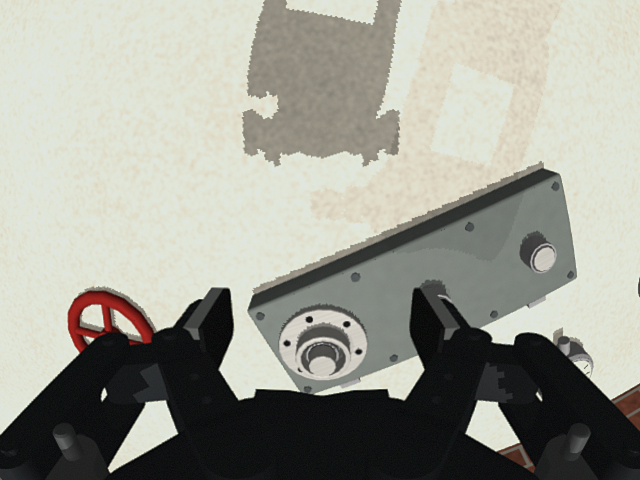

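View pics/top12.png

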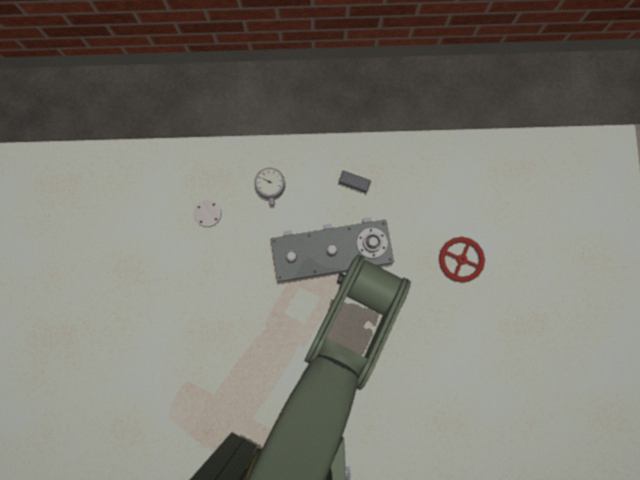

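```bash
python3 - <<'E'
from h import *
from rig import ctrl
m=ctrl.camera_model("top")
f=at(m,372.7,242.9,.042); l=at(m,373.5,241.5,.072); print(f,l,np.linalg.norm((f-l)[:2]))
s=ctrl.read_state(); print(s['clock'],s['qd'].round(2),s['ft_force'])
ctrl.finish_job()
E
```

```text
[ 0.60046299 -0.18946718  0.042     ] [ 0.59978666 -0.18887513  0.072     ] 0.0008988607968045442
44.8 [ 0.15  1.39 -0.5   0.06  0.09 -0.03] [-0.53604682  0.22126588 -0.60795297]
the job is handed in; nothing more can be done
```

The job is handed in at about 45 s of the 72 s allowed; the hand-in gives no verdict. Latches 1 and 2 are clicked in, and latch 3, the stiff one, is tagged with the hubbed flange.

**Sound latches:** For latches 1 and 2, the highest wrist-force readings during the pushes were about 3.6 N and 3.3 N. These are readings between steps, so the peaks may not have been caught. Both plungers stayed flush with their bosses in later wrist, top and scene pictures.

**Stiff latch:** Latch 3 was pushed only to a reading of 8.5 N, not the full 12 N. It had not let go and its force was climbing faster than the other two. With both others already in, I stopped there, and the next pictures showed it back up.

**Flange:** It sits hub up around latch 3's boss and looks flat on the plate in the last views. The top camera puts its centre about 1 mm from the plunger's centre. The gripper is open and clear of everything, and the other things look unmoved.

**What disagreed or drifted:**
- **Camera positions:** The top and wrist cameras differed by 2–5 mm, so I used values in between and checked the fit by looking through the hub hole before lowering.
- **Force and depth:** Latch 3's readings did not match the stated stiffness at my assumed contact height. The true contact was probably 1–1.5 mm lower than I assumed.
- **Tool tilt:** The tool tilt drifted to nearly 5° over the job and was about 3.6° when the flange was set down. I judged the flange's flatness by eye and did not measure it.

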